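# Find the full bolt carton and stow it in the kit drawer

### The arm

A 7-joint arm with a two-finger parallel gripper is mounted at the origin on the work surface. World frame = base frame: x ahead of the robot, y to its left, z up, the work surface at z = 0. Lengths are in m, angles in degrees, forces in N, time in s.
With the tool pointing down it reaches from about 0.425 to 0.875 m from the base axis. Payload 4.7 kg.
Tool frame: the origin (TCP) lies at the very end of the fingers, on their centre line; the grasp point (between the pads) lies 19 mm behind it; z points along the fingers, y is the line along which they close (so a half turn about z gives the same grasp; the last joint's range is limited). The gripper opens to 87 mm and grips with 3 to 60 N. Pads are 19 mm wide; open, the fingers measure 117 mm over their backs; the gripper's body (75 mm by 190 mm) begins 51 mm behind the grasp point.
Start: joints at [-74.02, 18.392, -4.016, 83.108, 1.295, 78.541, -3.26], TCP at [0.17, 0.627, 0.223] pointing down, gripper open.
Joint ranges: [-163.93, 163.93], [-17.29, 119.83], [-79.2, 71.16], [3.27, 140.29], [-89.18, 269.18], [5.43, 117.66], [-154.24, 154.24]. Speed limits (degrees/s): [147.25, 147.25, 180, 180, 180, 180, 180].

### API

Orientations are given as [roll, pitch, yaw] about the fixed x, y, z axes, in that order (R = Rz(yaw) Ry(pitch) Rx(roll)).
In Python, from cell import get_obs, eyes, env gives the robot as it stands.
- The arm moves only by the tool servo_tool, never from a script. Its argument "series" is a list that holds one entry, the list of rows, each a list of 7 numbers: the shift along the tool's x, y, z in units of 300 mm (1.0 is 300 mm), then the turn, a rotation vector about the tool's x, y, z in units of pi rad (1.0 is pi rad), then the opening, from 0 (shut) to 1 (fully open). In form: [[[tx, ty, tz, wx, wy, wz, gripper], ...]]. A call has 1 to 12 rows; each row is the pose to reach, as a shift and turn from the pose commanded when the call began, along the tool's axes at that moment, turning the shorter way round; what a row does not reach only later rows make up. A row lasts 1/12 s, in which the tool goes at most 41.7 mm and 7.16 degrees, less where a joint would pass 70% of its speed; a pose out of reach is approached as far as the arm can. A call with a number of a shift or a turn outside -1 to 1 is refused whole. A call with a gripper value outside its range is refused whole. The fingers move at their own pace and stop on an object; "grip_force" is the grip in N (left out, the last holds). Time passes only in rows, so rows that repeat a pose let the fingers close. It gives the time, the measured TCP pose, the force, the opening and the grip force at its end, in the units of the state.
- get_obs(): the state, without advancing time (a new reading comes with each control period).
- eyes.read_camera(name): name is "scene" or "top"; returns a dict with "frame" (400x640x3 uint8, red, green, blue), "depth" (400x640 float32, m along the optical axis (not along the pixel's ray), 0 where there is no reading), "fx", "fy", "cx", "cy" (pixels), "origin" and "rotation" of the camera in the world. Camera axes: x right, y down, z forward; pixel columns grow to the right and rows downward; lengths in m; the calibration is good to about 2 mm. A picture is of the moment at which its call begins.
- env.sign_off(): hands the job in; it is judged then, once.
The state is a dict: "time_s": time; "qpos": joint angles; "joint_velocities": joint speeds; "effort": joint torques, N m; "tool_pos": TCP position; "tool_rot": TCP orientation; "force": force on the tool from outside, world axes, zero at the start; "wrist_torque": the same for the moment, N m; "grip_width": finger opening in m; "grasp_force": force on a finger pad.
Only numpy, scipy, OpenCV 4.12 (cv2) and the standard library are available. Lean on these libraries where they do the work, as an engineer would, in place of code of your own. Each camera call takes 0.05 s, during which the arm holds its last target. There are 200 camera calls.

### The job

Three identical closed cartons of converter bolts stand on the mat; one is full and the other two are partly used, and only their weight tells which. Find the full one by lifting, set it down gently (do not drop it), lid up, in the empty bay of the open kit drawer, and then push the drawer fully shut. The other two cartons must end up standing where they stood, and the parts and the tool lying around must not be disturbed.

Things in the scene. Friction and masses are not known exactly. Their poses are not given: they have to be found in the camera images.
- carton_a: one of three outwardly identical closed stiff cardboard cartons, brown tape on top, white and blue label on each long side, 110 (x) x 56 (y) x 50 (z) mm. Origin: centre of the underside; x along its length, z up. The full one is at least 0.35 kg heavier than either partly used one; none is over 1 kg. Which place the full one stands in varies
- carton_b: another of the three identical cartons, same size and axes as carton_a
- carton_c: another of the three identical cartons, same size and axes as carton_a
- mat: black rubber bench mat, 180 (x) x 400 (y) x 4 mm, fixed to the bench, on which the cartons stand in a row along its y, about 140 mm apart. Origin: centre of its underside
- cabinet: low red sheet-steel drawer unit fixed to the bench, 240 (x) x 270 (y) x 110 (z) mm. Origin: centre of its underside; x points from its front to its back, so the drawer comes out towards its -x, roughly towards the robot; front face at x = -120 mm
- drawer (a joint): how far the kit drawer is pulled out, m: 0 fully shut, 0.20 fully out; starts 0.16 to 0.19 out. It has about 3 N of friction and stays where it is left. The bay is open from above only between the front panel's inner side and the cabinet's front face, a length equal to this opening; a carton lying wholly in that part clears the cabinet as the drawer shuts
- bay (a point): centre of the floor of the drawer's empty grey-lined bay, 16 mm above the bench; moves with the drawer; x points into the cabinet, z up. Bay 206 mm long in x, 134 mm wide in y (front panel's inner side at x = -103 mm). Above its floor rise: outer side wall (-y) and rear wall 60 mm, divider (+y) 42 mm, front panel 88 mm (12 mm thick). The other bay, beyond the divider, holds bearing rings
- drawer_pull (a point): middle of the outer (robot side) face of the drawer's aluminium bar pull: a flat bar 120 mm long in y, 14 mm high, 8 mm thick, its centre 64 mm above the bench, its outer face 28 mm in front of the front panel's outer face; moves with the drawer; axes as bay
- race_ring: bystander: loose steel bearing race, 96 mm outside diameter, 18 mm high, lying flat; origin at the centre of its underside
- stator_hub: bystander: loose turned aluminium hub flange, 120 mm diameter, 34 mm high; origin at the centre of its underside
- screwdriver: bystander: loose screwdriver with an orange handle, 180 mm long, lying on the bench

How it is judged (in metres and radians):
On the way, in this order (a step that is already met when the one before it is completed fails the run):
1. a carton is lifted clear of the mat (height (world z) of any of carton_a, carton_b, carton_c above 0.03 m), for 0.1 s.
2. the full carton rests flat in the empty bay, let go, with the drawer still open (only the full one bears on the drawer with more than 5.2 N) (((x of carton_a in the frame of bay between -0.1 and 0.1 m and y of carton_a in the frame of bay between -0.06 and 0.06 m and z of carton_a in the frame of bay between -0.006 and 0.006 m and angle between carton_a's own z axis and vertical below 0.12 rad and contact force between carton_a and cabinet above 5.2 N and linear speed of carton_a below 0.03 m/s and contact force between the fingers and carton_a below 0.3 N and value of joint drawer above 0.12 m) or (x of carton_b in the frame of bay between -0.1 and 0.1 m and y of carton_b in the frame of bay between -0.06 and 0.06 m and z of carton_b in the frame of bay between -0.006 and 0.006 m and angle between carton_b's own z axis and vertical below 0.12 rad and contact force between carton_b and cabinet above 5.2 N and linear speed of carton_b below 0.03 m/s and contact force between the fingers and carton_b below 0.3 N and value of joint drawer above 0.12 m) or (x of carton_c in the frame of bay between -0.1 and 0.1 m and y of carton_c in the frame of bay between -0.06 and 0.06 m and z of carton_c in the frame of bay between -0.006 and 0.006 m and angle between carton_c's own z axis and vertical below 0.12 rad and contact force between carton_c and cabinet above 5.2 N and linear speed of carton_c below 0.03 m/s and contact force between the fingers and carton_c below 0.3 N and value of joint drawer above 0.12 m))), for 0.2 s.
At the end, for the whole second after the job is handed in: Drawer shut (under 5 mm out), the full carton (the one bearing on it with over 5.2 N) flat, lid up, on the empty bay's floor (within 6 mm, tilt under 0.12 rad); both partly used cartons upright within 50 mm of where they stood; all at rest (value of joint drawer below 0.005 m and linear speed of each of carton_a, carton_b, carton_c below 0.02 m/s and ((x of carton_a in the frame of bay between -0.1 and 0.1 m and y of carton_a in the frame of bay between -0.06 and 0.06 m and z of carton_a in the frame of bay between -0.006 and 0.006 m and angle between each of carton_a, carton_b, carton_c's own z axis and vertical below 0.12 rad and contact force between carton_a and cabinet above 5.2 N and distance of each of carton_b, carton_c from where it was at the start of the episode below 0.05 m) or (x of carton_b in the frame of bay between -0.1 and 0.1 m and y of carton_b in the frame of bay between -0.06 and 0.06 m and z of carton_b in the frame of bay between -0.006 and 0.006 m and angle between each of carton_b, carton_c, carton_a's own z axis and vertical below 0.12 rad and contact force between carton_b and cabinet above 5.2 N and distance of each of carton_c, carton_a from where it was at the start of the episode below 0.05 m) or (x of carton_c in the frame of bay between -0.1 and 0.1 m and y of carton_c in the frame of bay between -0.06 and 0.06 m and z of carton_c in the frame of bay between -0.006 and 0.006 m and angle between each of carton_c, carton_a, carton_b's own z axis and vertical below 0.12 rad and contact force between carton_c and cabinet above 5.2 N and distance of each of carton_a, carton_b from where it was at the start of the episode below 0.05 m))); the robot touches nothing.
It fails at once if a carton is dropped into the drawer (goes down the last 40 mm faster than 0.45 m/s) ((z of carton_a in the frame of bay between 0.003 and 0.04 m and x of carton_a in the frame of bay between -0.1 and 0.1 m and y of carton_a in the frame of bay between -0.067 and 0.067 m and value of joint drawer above 0.12 m and linear speed of carton_a above 0.45 m/s) or (z of carton_b in the frame of bay between 0.003 and 0.04 m and x of carton_b in the frame of bay between -0.1 and 0.1 m and y of carton_b in the frame of bay between -0.067 and 0.067 m and value of joint drawer above 0.12 m and linear speed of carton_b above 0.45 m/s) or (z of carton_c in the frame of bay between 0.003 and 0.04 m and x of carton_c in the frame of bay between -0.1 and 0.1 m and y of carton_c in the frame of bay between -0.067 and 0.067 m and value of joint drawer above 0.12 m and linear speed of carton_c above 0.45 m/s)).
It fails at once if a bystander (race ring, hub or screwdriver) is shifted by more than 25 mm (distance of any of race_ring, stator_hub, screwdriver from where it was at the start of the episode above 0.025 m).
It also fails if it takes over 72 s, if anything falls off the work surface, if the arm or the gripper's body presses on something with over 40 N, if the wrist force passes 120 N, or if a joint passes its speed limit or range.

## Working session

There is one attempt and no reset: what is moved stays moved. The work goes in short steps, Python scripts to look and compute and a tool call to move; the robot and the scene stay as the last step left them, time stands still between calls to the robot, and variables do not carry over. Pictures are saved under pics/ and viewed, at most 10 in all, crops included, and the job is handed in when it is done.

Besides the shell and the picture viewer there is one more tool, called by a JSON object that holds its "name" and its "arguments", one argument or row to a line. servo_tool: Moves the arm, as the interface text tells. Shifts and turns lie within -1 to 1; 1 stands for 300 mm of shift or pi rad of turn. Its arguments: {"type":"object","properties":{"series":{"type":"array"},"grip_force":{"type":"number"}},"required":["series"]}

```bash
mkdir -p pics; cat > h.py <<'E'
import numpy as np, cv2
from cell import get_obs, eyes, env
def cam(n):
    c=eyes.read_camera(n); c['o']=np.array(c['origin']); c['R']=np.array(c['rotation']).reshape(3,3); return c
def pts(c):
    v,u=np.mgrid[:400,:640]; d=c['depth']
    p=np.stack([(u-c['cx'])/c['fx']*d,(v-c['cy'])/c['fy']*d,d],-1)
    return p@c['R'].T+c['o']
def ray(c,u,v,z):
    r=c['R']@np.array([(u-c['cx'])/c['fx'],(v-c['cy'])/c['fy'],1]); return c['o']+r*(z-c['o'][2])/r[2]
E
python3 - <<'E'
from h import *
o=get_obs();print(o)
for n in('scene','top'):
    c=cam(n);print(n,c['o'],c['R'].round(3).tolist(),c['fx'],c['cx'],c['cy'])
    cv2.imwrite(f'pics/{n}.png',c['frame'][:,:,::-1]); np.savez(f'{n}.npz',**{k:np.array(x) for k,x in c.items()})
E
```

```text
{'time_s': 0.0, 'qpos': array([-74.01917226,  18.43876938,  -4.01527452,  83.17560187,
         1.29601605,  78.54085649,  -3.25907252]), 'joint_velocities': array([-0.06112326, -0.05800824,  0.14405499, -0.07196565, -0.093371  ,
        0.02368357, -0.07508216]), 'effort': array([-3.83471559e-05, -4.91292000e+01, -4.03700704e-01, -3.12529564e+01,
       -6.38295896e-02,  4.37053596e-02,  1.71774759e-04]), 'tool_pos': array([0.1700387 , 0.62678454, 0.22145865]), 'tool_rot': array([-1.79890072e+02,  6.88124357e-03,  1.64829830e+02]), 'force': array([0.12744831, 0.58449321, 0.83235791]), 'wrist_torque': array([-0.04815523, -0.00975179,  0.0014378 ]), 'grasp_force': 0.0, 'grip_width': 0.08717267157213338}Traceback (most recent call last):
  File "<stdin>", line 4, in <module>
  File "h.py", line 4, in cam
    c=eyes.read_camera(n); c['o']=np.array(c['origin']); c['R']=np.array(c['rotation']).reshape(3,3); return c
                                                                ~~~~~~~~~~~~~~~~~~~~~~~~~~~~~~~^^^^^
ValueError: cannot reshape array of size 3 into shape (3,3)
```

Rotation is roll/pitch/yaw in degrees.

```bash
sed -i "s/np.array(c\['rotation'\]).reshape(3,3)/Rot.from_euler('xyz',c['rotation'],degrees=True).as_matrix()/; 1a from scipy.spatial.transform import Rotation as Rot" h.py
python3 - <<'E'
from h import *
for n in('scene','top'):
    c=cam(n);print(n,c['o'],c['rotation'],c['R'].round(3).tolist(),c['fx'],c['cx'],c['cy'])
    cv2.imwrite(f'pics/{n}.png',c['frame'][:,:,::-1]); np.savez(f'{n}.npz',**{k:np.array(x) for k,x in c.items()})
    P=pts(c); print(np.nanmedian(P[c['depth']>0],0), [P[v,u].round(3) for v,u in((200,320),(350,100),(350,500))])
E
```

```text
scene [1.0468649  0.31619361 0.87253748] [-1.46428257e+02 -6.82466650e-02  1.24115194e+02] [[-0.561, 0.689, -0.458], [0.828, 0.468, -0.309], [0.001, -0.553, -0.833]] 406.95503713505184 316.9583679061019 199.3618917637985
[ 5.79386672e-01 -2.54143320e-02 -4.75883049e-04] [array([ 0.562, -0.001, -0.003]), array([ 1.196, -0.584, -0.746]), array([0.713, 0.489, 0.113])]
top [0.49428999 0.02057238 1.11057545] [-172.34513049    0.73430597  -90.33876985] [[-0.006, -0.991, 0.133], [-1.0, 0.008, 0.012], [-0.013, -0.133, -0.991]] 404.15367473504546 314.2325369753346 208.75385082907016
[ 0.66601515  0.01907415 -0.00113389] [array([ 0.668,  0.018, -0.002]), array([ 0.268,  0.609, -0.003]), array([ 0.265, -0.452,  0.002])]
```

View pics/scene.png

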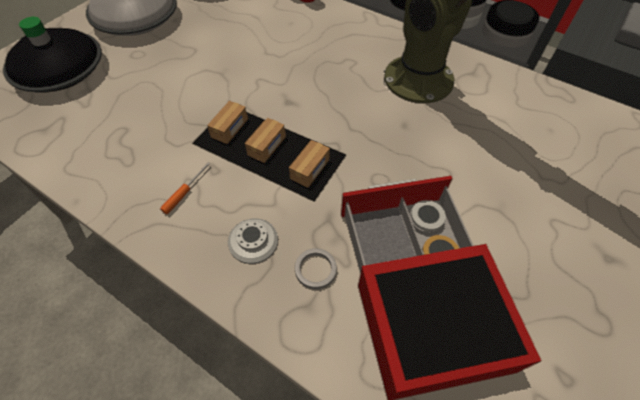

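View pics/top.png

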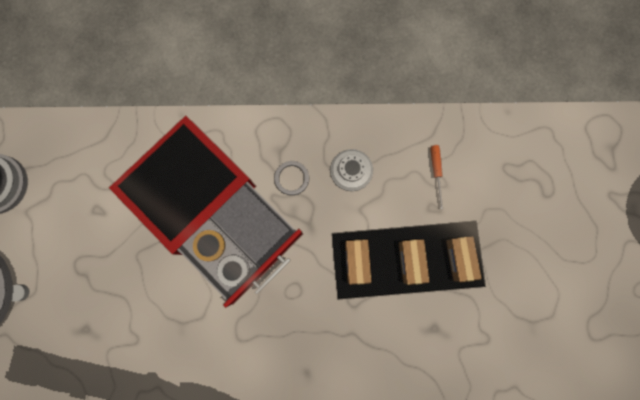

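The scene picture shows three cartons on the black mat (about (228,122), (266,140), (310,163)), the drawer open at (390,230), and the hub, ring and screwdriver clear of both. In the top view the cartons are at (358,262), (414,262) and (464,259). The empty grey bay is around (255,215), the front panel runs from (228,304) to (300,233), and the pull is at (268,272).

```bash
cat > m.py <<'E'
from h import *
import sys
def rects(n, live=True):
    c=cam(n); P=pts(c); hsv=cv2.cvtColor(c['frame'],cv2.COLOR_RGB2HSV); ok=c['depth']>0
    z=P[...,2]; out={}
    def comps(m,tag,amin):
        N,L,S,C=cv2.connectedComponentsWithStats(m.astype(np.uint8))
        for i in range(1,N):
            if S[i,4]<amin: continue
            q=P[L==i]; r=cv2.minAreaRect((q[:,:2]*1000).astype(np.float32))
            print(n,tag,'n',S[i,4],'pix',C[i].round(),'mean z',np.median(q[:,2]).round(4),'rect mm',np.round(r[0],1),np.round(r[1],1),round(r[2],1))
    box=(P[...,0]>.3)&(P[...,0]<1)&(P[...,1]>-.6)&(P[...,1]<.6)&ok
    comps(box&(P[...,1]<-.0)&(z>.046)&(z<.064),'carton',60)
    comps(box&(z>.095)&(z<.122),'tall',30)
    red=((hsv[...,0]<8)|(hsv[...,0]>172))&(hsv[...,1]>150)&(hsv[...,2]>60)
    comps(box&red&(z>.09)&(z<.115),'redtop',20)
    comps(box&(P[...,1]>0)&(z>.056)&(z<.074),'pull',10)
    comps(box&(P[...,1]>0)&(z>.008)&(z<.024),'floor',50)
    comps(box&(z>.008)&(z<.045)&(P[...,0]>.7)&(P[...,1]<.05),'byst',50)
if __name__=='__main__':
    for n in('top','scene'): rects(n)
E
python3 m.py; python3 -c "
import cv2
a=cv2.imread('pics/top.png')[100:320,100:320];cv2.imwrite('pics/crop.png',cv2.resize(a,(600,600),interpolation=2))"
```

```text
top carton n 965 pix [466. 258.] mean z 0.0535 rect mm [ 504.5 -358.5] [110.8  57.5] 7.2
top carton n 950 pix [415. 261.] mean z 0.0536 rect mm [ 498.1 -228.2] [110.4  57.6] 5.0
top carton n 931 pix [358. 261.] mean z 0.0537 rect mm [498.5 -80.4] [110.6  56.3] 3.1
top tall n 9822 pix [179. 184.] mean z 0.1107 rect mm [698.8 375.9] [241.3 270.7] 45.1
top tall n 544 pix [262. 267.] mean z 0.103 rect mm [485.4 161.9] [ 12.6 264.5] 44.9
top redtop n 2702 pix [184. 190.] mean z 0.1093 rect mm [697.7 375.5] [237.8 266.3] 45.1
top redtop n 308 pix [277. 253.] mean z 0.1028 rect mm [520.4 126.8] [ 12.4 158.3] 44.9
top redtop n 144 pix [235. 295.] mean z 0.1034 rect mm [420.1 226.3] [10.7 77.1] 44.8
top pull n 11 pix [213. 222.] mean z 0.0575 rect mm [602.7 300.5] [25.2  2.1] 46.0
top pull n 16 pix [294. 240.] mean z 0.0714 rect mm [554.8  84.2] [ 0.6 54.4] 45.0
top pull n 40 pix [246. 256.] mean z 0.0577 rect mm [513.2 211.6] [88.9  2.2] 45.8
top pull n 139 pix [201. 271.] mean z 0.0665 rect mm [468.7 322.1] [182.7  14.7] 46.3
top pull n 215 pix [271. 275.] mean z 0.0693 rect mm [471.5 147.6
[... 1693 characters left out ...]
e pull n 58 pix [504. 372.] mean z 0.066 rect mm [725.9 520. ] [  0.6 102.9] 45.2
scene floor n 454 pix [438. 229.] mean z 0.0166 rect mm [483.1 269.4] [139.1  89.8] 44.4
scene floor n 59 pix [409. 206.] mean z 0.0163 rect mm [465.3 199.2] [18.6 32.2] 89.2
scene floor n 2707 pix [382. 235.] mean z 0.0165 rect mm [570.9 183.3] [141.2 122.7] 44.7
scene floor n 657 pix [315. 268.] mean z 0.0172 rect mm [731.8  98.3] [95.  95.2] 59.3
scene floor n 167 pix [373. 344.] mean z 0.0162 rect mm [794.5 281.6] [238.4   1.3] 45.1
scene byst n 371 pix [175. 198.] mean z 0.0218 rect mm [ 761.  -302.4] [119.1  23.2] 4.3
scene byst n 1667 pix [252. 240.] mean z 0.0181 rect mm [757.2 -67.6] [118.1 112.9] 87.1
```

View pics/crop.png

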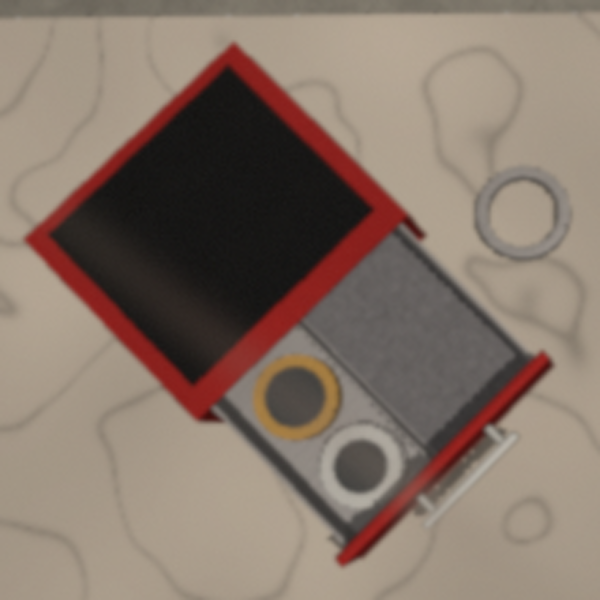

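Both views agree to about 2 mm on heights and poses, and these match the task text. Next is a small helper that turns world goals into row numbers.

```bash
cat > r.py <<'E'
# usage: r.py x y z yaw [x y z yaw ...] : rows (rounded) from commanded pose; stores the last as commanded
import sys,json,os,numpy as np
f='cmd.json'; C=json.load(open(f)) if os.path.exists(f) else [.17,.627,.223,164.83]
a=np.array(sys.argv[1:],float).reshape(-1,4)
R=lambda y:np.array([[np.cos(y),np.sin(y),0],[np.sin(y),-np.cos(y),0],[0,0,-1]])
R0=R(np.radians(C[3]))
for t in a:
    s=(R0.T@(t[:3]-C[:3])/.3).round(3); w=round(-(((t[3]-C[3]+180)%360)-180)/180,3)
    print(s.tolist()+[0,0,w], 'mm',round(np.linalg.norm(s)*300),'rows>=',np.ceil(max(np.linalg.norm(s)*300/41.7,abs(w)*180/7.16)))
L=list(np.array(C[:3])+R0@s*.3)+[C[3]-w*180]; json.dump(L,open(f,'w'))
E
python3 r.py .40 .25 .25 85; python3 r.py .499 -.079 .16 3.4
```

```text
[-1.069, -1.012, -0.09, 0, 0, np.float64(0.444)] mm 442 rows>= 12.0
[-1.063, 0.426, 0.3, 0, 0, np.float64(0.453)] mm 355 rows>= 12.0
```

```bash
sed -i 's/w=round(-/w=round(-1.0*/; s/\[0,0,w\]/[0,0,float(w)]/' r.py; rm cmd.json; python3 r.py .38 .28 .25 85; python3 r.py .475 .0 .20 20;python3 r.py .499 -.079 .12 3.4
```

```text
[-0.978, -0.933, -0.09, 0, 0, 0.444] mm 406 rows>= 12.0
[-0.902, 0.398, 0.167, 0, 0, 0.361] mm 300 rows>= 10.0
[-0.014, 0.275, 0.266, 0, 0, 0.092] mm 115 rows>= 3.0
```

{"name": "servo_tool", "arguments": {
  "series": [
    [[-0.978,-0.933,-0.09,0,0,0.444,1],[-0.978,-0.933,-0.09,0,0,0.444,1],[-0.978,-0.933,-0.09,0,0,0.444,1],[-0.978,-0.933,-0.09,0,0,0.444,1],[-0.978,-0.933,-0.09,0,0,0.444,1],[-0.978,-0.933,-0.09,0,0,0.444,1],[-0.978,-0.933,-0.09,0,0,0.444,1],[-0.978,-0.933,-0.09,0,0,0.444,1],[-0.978,-0.933,-0.09,0,0,0.444,1],[-0.978,-0.933,-0.09,0,0,0.444,1],[-0.978,-0.933,-0.09,0,0,0.444,1],[-0.978,-0.933,-0.09,0,0,0.444,1]]
  ],
  "grip_force": 35
}}

```text
time_s: 1.25
tool_pos: [0.3813, 0.2786, 0.25]
tool_rot: [180.0, -0.1, 84.4]
force: [0.1, 0.1, 0.5]
grip_width: 0.0872
grasp_force: 0.0
```

{"name": "servo_tool", "arguments": {
  "series": [
    [[-0.902,0.398,0.167,0,0,0.361,1],[-0.902,0.398,0.167,0,0,0.361,1],[-0.902,0.398,0.167,0,0,0.361,1],[-0.902,0.398,0.167,0,0,0.361,1],[-0.902,0.398,0.167,0,0,0.361,1],[-0.902,0.398,0.167,0,0,0.361,1],[-0.902,0.398,0.167,0,0,0.361,1],[-0.902,0.398,0.167,0,0,0.361,1],[-0.902,0.398,0.167,0,0,0.361,1],[-0.902,0.398,0.167,0,0,0.361,1],[-0.902,0.398,0.167,0,0,0.361,1],[-0.902,0.398,0.167,0,0,0.361,1]]
  ]
}}

```text
time_s: 2.25
tool_pos: [0.4749, 0.0018, 0.1994]
tool_rot: [-180.0, -0.0, 20.3]
force: [-0.1, 0.3, 1.1]
grip_width: 0.0868
grasp_force: 0.0
```

{"name": "servo_tool", "arguments": {
  "series": [
    [[-0.014,0.275,0.266,0,0,0.092,1],[-0.014,0.275,0.266,0,0,0.092,1],[-0.014,0.275,0.266,0,0,0.092,1],[-0.014,0.275,0.266,0,0,0.092,1],[-0.014,0.275,0.266,0,0,0.092,1],[-0.014,0.275,0.266,0,0,0.092,1]]
  ]
}}

```text
time_s: 2.75
tool_pos: [0.4996, -0.077, 0.1202]
tool_rot: [-180.0, -0.0, 3.6]
force: [0.3, -0.1, 0.5]
grip_width: 0.087
grasp_force: 0.0
```

```bash
cat cmd.json; python3 - <<'E'
from h import *
o=get_obs();print(o['time_s'],o['tool_pos'],o['tool_rot'],o['force'],o['qpos'])
E
python3 r.py .4993 -.0795 .02 3.4
```

```text
[0.4990256310850728, -0.07904139680842526, 0.1201, 3.370000000000008]2.75 [ 0.49962728 -0.07702503  0.12015059] [-1.79960676e+02 -2.97330071e-02  3.61050115e+00] [ 0.29850534 -0.06741336  0.49340779] [-29.95882445   5.5489876   37.85617196 111.90838329  -3.84375086
  63.73504074 -76.92074354]
[0.001, 0.002, 0.334, 0, 0, -0.0] mm 100 rows>= 3.0
```

{"name": "servo_tool", "arguments": {
  "series": [
    [[0.001,0.002,0.1,0,0,0,1],[0.001,0.002,0.2,0,0,0,1],[0.001,0.002,0.28,0,0,0,1],[0.001,0.002,0.334,0,0,0,1],[0.001,0.002,0.334,0,0,0,1],[0.001,0.002,0.334,0,0,0,0],[0.001,0.002,0.334,0,0,0,0],[0.001,0.002,0.334,0,0,0,0],[0.001,0.002,0.334,0,0,0,0],[0.001,0.002,0.334,0,0,0,0],[0.001,0.002,0.334,0,0,0,0],[0.001,0.002,0.334,0,0,0,0]]
  ]
}}

```text
time_s: 3.75
tool_pos: [0.5, -0.0791, 0.0202]
tool_rot: [-180.0, -0.1, 3.4]
force: [-0.9, 0.3, 6.1]
grip_width: 0.0558
grasp_force: 35.0
```

```bash
python3 r.py .4993 -.0795 .08 3.4
```

```text
[-0.0, -0.0, -0.2, 0, 0, -0.0] mm 60 rows>= 2.0
```

{"name": "servo_tool", "arguments": {
  "series": [
    [[0,0,-0.05,0,0,0,0],[0,0,-0.1,0,0,0,0],[0,0,-0.15,0,0,0,0],[0,0,-0.2,0,0,0,0],[0,0,-0.2,0,0,0,0],[0,0,-0.2,0,0,0,0],[0,0,-0.2,0,0,0,0],[0,0,-0.2,0,0,0,0],[0,0,-0.2,0,0,0,0],[0,0,-0.2,0,0,0,0]]
  ]
}}

```text
time_s: 4.58
tool_pos: [0.4989, -0.0793, 0.0786]
tool_rot: [180.0, 0.1, 3.4]
force: [-0.7, 0.3, -3.3]
grip_width: 0.0554
grasp_force: 35.0
```

```bash
python3 - <<'E'
from h import *
f=[]
for i in range(4): cam('top'); o=get_obs(); f.append(o['force'])
print(np.round(f,2), o['wrist_torque'])
E
```

```text
[[-0.34  0.77 -2.27]
 [-0.01  0.43 -3.18]
 [-0.66 -0.18 -3.28]
 [-0.14  0.35 -2.64]] [-0.06606638  0.15812195  0.02085757]
```

About 3.4 N, so this one is partly used. I'll set it back and go on to the middle one.

{"name": "servo_tool", "arguments": {
  "series": [
    [[0,0,0.06,0,0,0,0],[0,0,0.12,0,0,0,0],[0,0,0.16,0,0,0,0],[0,0,0.18,0,0,0,0],[0,0,0.19,0,0,0,0],[0,0,0.2,0,0,0,0],[0,0,0.2,0,0,0,0],[0,0,0.2,0,0,0,1],[0,0,0.2,0,0,0,1],[0,0,0.2,0,0,0,1],[0,0,0.2,0,0,0,1]]
  ]
}}

```text
time_s: 5.7
tool_pos: [0.5001, -0.0792, 0.02]
tool_rot: [-180.0, -0.1, 3.4]
force: [0.2, -0.4, -0.3]
grip_width: 0.0747
grasp_force: 0.0
```

```bash
python3 r.py .4993 -.0795 .02 3.4; python3 r.py .4993 -.0795 .1 3.4 .4988 -.227 .1 5; python3 r.py .4988 -.227 .02 5; python3 r.py .4988 -.227 .08 5
```

```text
[-0.0, -0.0, 0.2, 0, 0, -0.0] mm 60 rows>= 2.0
[-0.0, -0.0, -0.267, 0, 0, -0.0] mm 80 rows>= 2.0
[-0.031, 0.49, -0.267, 0, 0, -0.009] mm 168 rows>= 5.0
[0.0, 0.0, 0.267, 0, 0, -0.0] mm 80 rows>= 2.0
[0.0, 0.0, -0.2, 0, 0, -0.0] mm 60 rows>= 2.0
```

{"name": "servo_tool", "arguments": {
  "series": [
    [[0,0,-0.1,0,0,0,1],[0,0,-0.2,0,0,0,1],[0,0,-0.267,0,0,0,1],[0,0,-0.267,0,0,0,1],[-0.031,0.49,-0.267,0,0,-0.009,1],[-0.031,0.49,-0.267,0,0,-0.009,1],[-0.031,0.49,-0.267,0,0,-0.009,1],[-0.031,0.49,-0.267,0,0,-0.009,1],[-0.031,0.49,-0.267,0,0,-0.009,1],[-0.031,0.49,-0.267,0,0,-0.009,1],[-0.031,0.49,-0.267,0,0,-0.009,1]]
  ]
}}

```text
time_s: 6.62
tool_pos: [0.4987, -0.2254, 0.0989]
tool_rot: [-179.9, 0.0, 5.0]
force: [0.6, 1.2, -0.3]
grip_width: 0.0875
grasp_force: 0.0
```

{"name": "servo_tool", "arguments": {
  "series": [
    [[0,0,0.09,0,0,0,1],[0,0,0.18,0,0,0,1],[0,0,0.23,0,0,0,1],[0,0,0.267,0,0,0,1],[0,0,0.267,0,0,0,1],[0,0,0.267,0,0,0,0],[0,0,0.267,0,0,0,0],[0,0,0.267,0,0,0,0],[0,0,0.267,0,0,0,0],[0,0,0.267,0,0,0,0],[0,0,0.267,0,0,0,0],[0,0,0.267,0,0,0,0]]
  ]
}}

```text
time_s: 7.62
tool_pos: [0.4992, -0.2266, 0.02]
tool_rot: [-180.0, -0.1, 5.0]
force: [-0.9, 0.1, 4.2]
grip_width: 0.0556
grasp_force: 35.0
```

{"name": "servo_tool", "arguments": {
  "series": [
    [[0,0,-0.05,0,0,0,0],[0,0,-0.1,0,0,0,0],[0,0,-0.15,0,0,0,0],[0,0,-0.2,0,0,0,0],[0,0,-0.2,0,0,0,0],[0,0,-0.2,0,0,0,0],[0,0,-0.2,0,0,0,0],[0,0,-0.2,0,0,0,0],[0,0,-0.2,0,0,0,0],[0,0,-0.2,0,0,0,0]]
  ]
}}

```text
time_s: 8.45
tool_pos: [0.4983, -0.2264, 0.0786]
tool_rot: [-180.0, 0.1, 5.0]
force: [-0.1, 0.6, -2.0]
grip_width: 0.0558
grasp_force: 35.0
```

```bash
python3 - <<'E'
from h import *
f=[]
for i in range(4): cam('top'); o=get_obs(); f.append(o['force'])
print(np.round(f,2), o['wrist_torque'])
E
```

```text
[[ 1.09 -0.58 -2.67]
 [-0.72  0.43 -3.55]
 [ 0.28 -1.05 -2.4 ]
 [-0.21 -0.62 -3.34]] [-0.04552727  0.2325519   0.00250615]
```

Also about 3 N, so the third carton should be the full one. I'll return this one and lift the third.

{"name": "servo_tool", "arguments": {
  "series": [
    [[0,0,0.06,0,0,0,0],[0,0,0.12,0,0,0,0],[0,0,0.16,0,0,0,0],[0,0,0.18,0,0,0,0],[0,0,0.19,0,0,0,0],[0,0,0.2,0,0,0,0],[0,0,0.2,0,0,0,0],[0,0,0.2,0,0,0,1],[0,0,0.2,0,0,0,1],[0,0,0.2,0,0,0,1],[0,0,0.2,0,0,0,1]]
  ]
}}

```text
time_s: 9.57
tool_pos: [0.4994, -0.2267, 0.02]
tool_rot: [180.0, -0.1, 5.0]
force: [-0.1, -0.2, 0.2]
grip_width: 0.0751
grasp_force: 0.0
```

```bash
python3 r.py .4988 -.227 .02 5; python3 r.py .4988 -.227 .1 5 .505 -.358 .1 7.3; python3 r.py .505 -.358 .02 7.3; python3 r.py .505 -.358 .08 7.3
```

```text
[0.0, 0.0, 0.2, 0, 0, -0.0] mm 60 rows>= 2.0
[0.0, 0.0, -0.267, 0, 0, -0.0] mm 80 rows>= 2.0
[-0.017, 0.437, -0.267, 0, 0, -0.013] mm 154 rows>= 4.0
[-0.0, 0.0, 0.267, 0, 0, 0.0] mm 80 rows>= 2.0
[-0.0, 0.0, -0.2, 0, 0, 0.0] mm 60 rows>= 2.0
```

{"name": "servo_tool", "arguments": {
  "series": [
    [[0,0,-0.1,0,0,0,1],[0,0,-0.2,0,0,0,1],[0,0,-0.267,0,0,0,1],[0,0,-0.267,0,0,0,1],[-0.017,0.437,-0.267,0,0,-0.013,1],[-0.017,0.437,-0.267,0,0,-0.013,1],[-0.017,0.437,-0.267,0,0,-0.013,1],[-0.017,0.437,-0.267,0,0,-0.013,1],[-0.017,0.437,-0.267,0,0,-0.013,1],[-0.017,0.437,-0.267,0,0,-0.013,1],[-0.017,0.437,-0.267,0,0,-0.013,1]]
  ]
}}

```text
time_s: 10.48
tool_pos: [0.5055, -0.3558, 0.0989]
tool_rot: [-179.9, 0.0, 7.4]
force: [1.4, 1.1, -0.3]
grip_width: 0.0873
grasp_force: 0.0
```

{"name": "servo_tool", "arguments": {
  "series": [
    [[0,0,0.09,0,0,0,1],[0,0,0.18,0,0,0,1],[0,0,0.23,0,0,0,1],[0,0,0.267,0,0,0,1],[0,0,0.267,0,0,0,1],[0,0,0.267,0,0,0,0],[0,0,0.267,0,0,0,0],[0,0,0.267,0,0,0,0],[0,0,0.267,0,0,0,0],[0,0,0.267,0,0,0,0],[0,0,0.267,0,0,0,0],[0,0,0.267,0,0,0,0]]
  ]
}}

```text
time_s: 11.48
tool_pos: [0.5055, -0.3577, 0.02]
tool_rot: [180.0, -0.0, 7.3]
force: [-0.5, 1.2, 3.6]
grip_width: 0.0555
grasp_force: 35.0
```

{"name": "servo_tool", "arguments": {
  "series": [
    [[0,0,-0.05,0,0,0,0],[0,0,-0.1,0,0,0,0],[0,0,-0.15,0,0,0,0],[0,0,-0.2,0,0,0,0],[0,0,-0.2,0,0,0,0],[0,0,-0.2,0,0,0,0],[0,0,-0.2,0,0,0,0],[0,0,-0.2,0,0,0,0],[0,0,-0.2,0,0,0,0],[0,0,-0.2,0,0,0,0]]
  ]
}}

```text
time_s: 12.32
tool_pos: [0.5047, -0.3573, 0.0786]
tool_rot: [-180.0, 0.1, 7.3]
force: [-0.4, -1.2, -8.1]
grip_width: 0.0552
grasp_force: 35.0
```

```bash
python3 - <<'E'
from h import *
f=[]
for i in range(4): cam('top'); o=get_obs(); f.append(o['force'])
print(np.round(f,2), o['wrist_torque'],o['qpos'])
E
python3 r.py .49 -.2 .22 20; python3 r.py .5 .05 .22 40; python3 r.py .5895 .192 .20 45;  python3 r.py .5895 .192 .10 45; python3 r.py .5895 .192 .032 45
```

```text
[[ 0.21 -0.23 -7.79]
 [-0.4   0.07 -7.55]
 [ 0.2   0.35 -9.5 ]
 [-0.59  0.17 -7.22]] [-0.09013119  0.16555701 -0.05231845] [ -2.07271043  25.63427571  43.9576498   98.51869193 -19.54152802
  63.81686495 -34.83970353]
[0.017, -0.529, -0.467, 0, 0, -0.07] mm 212 rows>= 6.0
[0.316, -0.772, 0.0, 0, 0, -0.111] mm 250 rows>= 7.0
[0.532, -0.171, 0.067, 0, 0, -0.028] mm 169 rows>= 5.0
[0.0, -0.0, 0.333, 0, 0, -0.0] mm 100 rows>= 3.0
[0.0, -0.0, 0.227, 0, 0, -0.0] mm 68 rows>= 2.0
```

Third carton is about 8 N, so it is the full one. Carrying it to the bay.

{"name": "servo_tool", "arguments": {
  "series": [
    [[0,0,-0.13,0,0,0,0],[0,0,-0.26,0,0,0,0],[0.017,-0.1,-0.36,0,0,-0.02,0],[0.017,-0.2,-0.467,0,0,-0.04,0],[0.017,-0.3,-0.467,0,0,-0.06,0],[0.017,-0.42,-0.467,0,0,-0.07,0],[0.017,-0.529,-0.467,0,0,-0.07,0],[0.017,-0.529,-0.467,0,0,-0.07,0]]
  ]
}}

```text
time_s: 13.18
tool_pos: [0.4901, -0.1903, 0.2192]
tool_rot: [-179.5, -0.1, 20.5]
force: [0.7, 2.3, -9.6]
grip_width: 0.0558
grasp_force: 35.0
```

{"name": "servo_tool", "arguments": {
  "series": [
    [[0.032,-0.08,0,0,0,-0.011,0],[0.064,-0.16,0,0,0,-0.023,0],[0.1,-0.25,0,0,0,-0.036,0],[0.14,-0.34,0,0,0,-0.05,0],[0.18,-0.43,0,0,0,-0.06,0],[0.22,-0.52,0,0,0,-0.075,0],[0.25,-0.61,0,0,0,-0.09,0],[0.29,-0.7,0,0,0,-0.1,0],[0.316,-0.772,0,0,0,-0.111,0],[0.316,-0.772,0,0,0,-0.111,0]]
  ]
}}

```text
time_s: 14.02
tool_pos: [0.4997, 0.0574, 0.2193]
tool_rot: [-179.8, -0.1, 40.5]
force: [0.0, 1.6, -8.4]
grip_width: 0.0558
grasp_force: 35.0
```

{"name": "servo_tool", "arguments": {
  "series": [
    [[0.08,-0.025,0,0,0,-0.005,0],[0.16,-0.05,0,0,0,-0.01,0],[0.24,-0.08,0,0,0,-0.015,0],[0.32,-0.11,0.02,0,0,-0.02,0],[0.4,-0.14,0.04,0,0,-0.028,0],[0.48,-0.16,0.06,0,0,-0.028,0],[0.532,-0.171,0.067,0,0,-0.028,0],[0.532,-0.171,0.067,0,0,-0.028,0],[0.532,-0.171,0.067,0,0,-0.028,0],[0.532,-0.171,0.067,0,0,-0.028,0]]
  ]
}}

```text
time_s: 14.85
tool_pos: [0.5896, 0.1906, 0.199]
tool_rot: [180.0, 0.1, 44.9]
force: [0.6, -0.9, -8.0]
grip_width: 0.0558
grasp_force: 35.0
```

```bash
python3 - <<'E'
from h import *
o=get_obs(); print(o['tool_pos'],o['tool_rot'],o['qpos'],o['grip_width'])
c=cam('scene');cv2.imwrite('pics/s2.png',c['frame'][130:330,280:560,::-1])
E
cat cmd.json
```

```text
[0.58962314 0.19058888 0.19902733] [1.79962555e+02 1.11534397e-01 4.48780239e+01] [-39.51784842  15.94074055  23.20826007  90.37525475  -6.34270306
  75.08518243 -60.58670913] 0.05576376411621495
[0.5895360125678243, 0.191882441694459, 0.0319, 44.95000000000001]
```

View pics/s2.png

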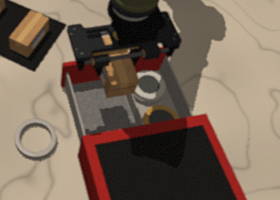

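The crop shows the carton held square above the drawer near crop pixel (120,75), with perspective shifting it, and the ring untouched at (38,138). I'll lower it to just above the walls and check against the measured bay.

{"name": "servo_tool", "arguments": {
  "series": [
    [[0,0,0.06,0,0,0,0],[0,0,0.12,0,0,0,0],[0,0,0.18,0,0,0,0],[0,0,0.24,0,0,0,0],[0,0,0.3,0,0,0,0],[0,0,0.333,0,0,0,0],[0,0,0.333,0,0,0,0]]
  ]
}}

```text
time_s: 15.48
tool_pos: [0.5877, 0.1907, 0.0972]
tool_rot: [-179.9, 0.3, 44.9]
force: [-0.9, 0.0, -8.6]
grip_width: 0.0554
grasp_force: 35.0
```

```bash
python3 - <<'E'
from h import *
c=cam('scene');P=pts(c);hsv=cv2.cvtColor(c['frame'],cv2.COLOR_RGB2HSV)
e=np.array([[.7071,.7071],[-.7071,.7071]]); xy=P[...,:2]@e.T
m=(hsv[...,0]>8)&(hsv[...,0]<22)&(hsv[...,1]>80)&(xy[...,0]>.46)&(xy[...,0]<.66)&(xy[...,1]>-.36)&(xy[...,1]<-.2)&(P[...,2]>.07)&(P[...,2]<.14)
q=np.c_[xy[m],P[m][:,2]]; print(len(q),np.percentile(q,[1,50,99],axis=0).round(4))
print(get_obs()['tool_pos'])
cv2.imwrite('pics/s3.png',cv2.resize(c['frame'][150:300,310:510,::-1],(800,600)))
E
```

```text
974 [[ 0.4993 -0.3098  0.0838]
 [ 0.5877 -0.2843  0.1303]
 [ 0.6059 -0.2513  0.1338]]
[0.58881096 0.19121751 0.09892048]
```

View pics/s3.png

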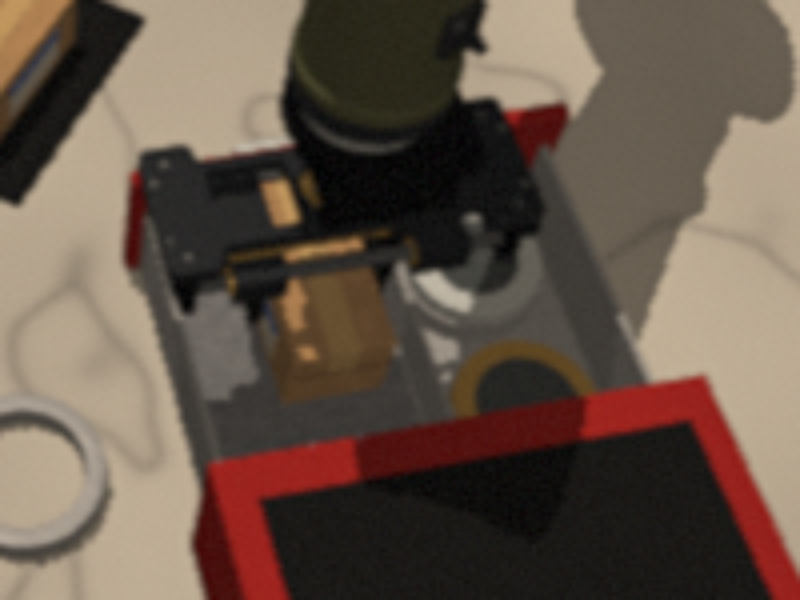

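The carton sits at along −x 0.499 to 0.606 and y −0.310 to −0.251. That is centred in the bay (0.465 to 0.640, −0.348 to −0.214), with its underside at 0.084. Lowering gently.

{"name": "servo_tool", "arguments": {
  "series": [
    [[0,0,0.04,0,0,0,0],[0,0,0.08,0,0,0,0],[0,0,0.12,0,0,0,0],[0,0,0.15,0,0,0,0],[0,0,0.17,0,0,0,0],[0,0,0.19,0,0,0,0],[0,0,0.205,0,0,0,0],[0,0,0.215,0,0,0,0],[0,0,0.22,0,0,0,0],[0,0,0.225,0,0,0,0],[0,0,0.227,0,0,0,0],[0,0,0.227,0,0,0,0]]
  ]
}}

```text
time_s: 16.53
tool_pos: [0.59, 0.1923, 0.032]
tool_rot: [180.0, -0.0, 44.9]
force: [0.4, 0.2, -6.4]
grip_width: 0.0559
grasp_force: 35.0
```

{"name": "servo_tool", "arguments": {
  "series": [
    [[0,0,0.003,0,0,0,0],[0,0,0.005,0,0,0,0],[0,0,0.005,0,0,0,0],[0,0,0.005,0,0,0,0]]
  ]
}}

```text
time_s: 16.87
tool_pos: [0.5908, 0.193, 0.032]
tool_rot: [180.0, -0.2, 45.0]
force: [-3.1, -0.6, 5.2]
grip_width: 0.0556
grasp_force: 35.0
```

Seated on the floor. Releasing, then rising once open.

{"name": "servo_tool", "arguments": {
  "series": [
    [[0,0,0.003,0,0,0,0.85],[0,0,0.003,0,0,0,0.85],[0,0,0.003,0,0,0,0.85],[0,0,0.003,0,0,0,0.85],[0,0,0.003,0,0,0,0.85],[0,0,-0.05,0,0,0,0.85],[0,0,-0.12,0,0,0,0.85],[0,0,-0.22,0,0,0,0.85],[0,0,-0.32,0,0,0,0.85],[0,0,-0.42,0,0,0,0.85],[0,0,-0.5,0,0,0,0.85],[0,0,-0.5,0,0,0,0.85]]
  ]
}}

```text
time_s: 17.87
tool_pos: [0.5931, 0.1931, 0.1863]
tool_rot: [179.8, -0.6, 44.9]
force: [0.4, 0.1, 0.1]
grip_width: 0.0738
grasp_force: 0.0
```

```bash
python3 - <<'E'
import json
C=json.load(open('cmd.json')); C[2]+= -.005*.3+.5*.3; json.dump(C,open('cmd.json','w')); print(C)
from h import *
e=np.array([[.7071,.7071],[-.7071,.7071]])
for n in('scene','top'):
    c=cam(n);P=pts(c);hsv=cv2.cvtColor(c['frame'],cv2.COLOR_RGB2HSV); xy=P[...,:2]@e.T
    m=(hsv[...,0]>8)&(hsv[...,0]<22)&(hsv[...,1]>80)&(xy[...,0]>.46)&(xy[...,0]<.66)&(xy[...,1]>-.36)&(xy[...,1]<-.2)&(P[...,2]>.05)&(P[...,2]<.08)
    q=np.c_[xy[m],P[m][:,2]]; print(n,len(q),np.percentile(q,[1,50,99],axis=0).round(4) if len(q) else '')
print(get_obs()['tool_pos'])
E
python3 r.py .50 .10 .18 45; python3 r.py .418 .098 .18 45; python3 r.py .418 .098 .052 45
```

```text
[0.5895360125678243, 0.191882441694459, 0.1804, 44.95000000000001]
scene 1157 [[ 0.5003 -0.3102  0.0528]
 [ 0.5599 -0.2834  0.0657]
 [ 0.6093 -0.255   0.0691]]
top 538 [[ 0.4972 -0.3107  0.0591]
 [ 0.5282 -0.2836  0.0655]
 [ 0.592  -0.2562  0.0696]]
[0.59037315 0.19240498 0.1810297 ]
[-0.428, 0.006, 0.001, 0, 0, -0.0] mm 128 rows>= 4.0
[-0.198, -0.188, 0.0, 0, 0, -0.0] mm 82 rows>= 2.0
[0.0, -0.0, 0.427, 0, 0, -0.0] mm 128 rows>= 4.0
```

Carton stands flat at the bay floor (top at 0.066). Now to in front of the pull, fingers shut.

{"name": "servo_tool", "arguments": {
  "series": [
    [[-0.1,0.002,0,0,0,0,0],[-0.2,0.004,0,0,0,0,0],[-0.3,0.005,0,0,0,0,0],[-0.428,0.006,0.001,0,0,0,0],[-0.428,0.006,0.001,0,0,0,0],[-0.53,-0.09,0.001,0,0,0,0],[-0.626,-0.182,0.001,0,0,0,0],[-0.626,-0.182,0.001,0,0,0,0],[-0.626,-0.182,0.001,0,0,0,0]]
  ]
}}

```text
time_s: 18.72
tool_pos: [0.4158, 0.0983, 0.1782]
tool_rot: [-179.9, 0.1, 45.1]
force: [0.4, 1.0, 0.5]
grip_width: 0.022
grasp_force: 0.0
```

{"name": "servo_tool", "arguments": {
  "series": [
    [[0,0,0.1,0,0,0,0],[0,0,0.2,0,0,0,0],[0,0,0.3,0,0,0,0],[0,0,0.38,0,0,0,0],[0,0,0.427,0,0,0,0],[0,0,0.427,0,0,0,0],[0,0,0.427,0,0,0,0]]
  ]
}}

```text
time_s: 19.3
tool_pos: [0.4184, 0.0977, 0.0508]
tool_rot: [180.0, 0.1, 44.9]
force: [-0.5, -1.0, 0.1]
grip_width: 0.0006
grasp_force: 0.0
```

```bash
python3 r.py .418 .098 .052 45; python3 - <<'E'
from h import *
o=get_obs();print(o['tool_pos'],o['tool_rot'],o['force'],o['qpos'],o['grip_width'])
E
```

```text
[0.0, -0.0, 0.0, 0, 0, -0.0] mm 0 rows>= 0.0
[0.41844277 0.09771137 0.05080093] [1.79985801e+02 1.39251923e-01 4.49158690e+01] [-0.52244892 -1.01619326  0.12747396] [-40.2769472    0.75200001  23.82270188 124.79470926  -0.27577953
  54.63332608 -61.380025  ] 0.0005526065961886057
```

{"name": "servo_tool", "arguments": {
  "series": [
    [[0.04,0,0,0,0,0,0],[0.08,0,0,0,0,0,0],[0.11,0,0,0,0,0,0],[0.13,0,0,0,0,0,0],[0.145,0,0,0,0,0,0],[0.16,0,0,0,0,0,0],[0.175,0,0,0,0,0,0],[0.19,0,0,0,0,0,0],[0.205,0,0,0,0,0,0],[0.22,0,0,0,0,0,0],[0.24,0,0,0,0,0,0],[0.26,0,0,0,0,0,0]]
  ]
}}

```text
time_s: 20.3
tool_pos: [0.4734, 0.1534, 0.0513]
tool_rot: [-180.0, 0.0, 44.9]
force: [-2.0, -2.5, 0.1]
grip_width: 0.0007
grasp_force: 1.7
```

{"name": "servo_tool", "arguments": {
  "series": [
    [[0.02,0,0,0,0,0,0],[0.045,0,0,0,0,0,0],[0.07,0,0,0,0,0,0],[0.095,0,0,0,0,0,0],[0.12,0,0,0,0,0,0],[0.145,0,0,0,0,0,0],[0.17,0,0,0,0,0,0],[0.195,0,0,0,0,0,0],[0.22,0,0,0,0,0,0],[0.245,0,0,0,0,0,0],[0.27,0,0,0,0,0,0],[0.29,0,0,0,0,0,0]]
  ]
}}

```text
time_s: 21.3
tool_pos: [0.5356, 0.2157, 0.0515]
tool_rot: [180.0, -0.0, 45.0]
force: [-2.5, -2.1, -1.8]
grip_width: 0.0004
grasp_force: 1.6
```

```bash
cat > d.py <<'E'
from h import *
e=np.array([[.7071,.7071],[-.7071,.7071]])
for n in('top','scene'):
    c=cam(n);P=pts(c);hsv=cv2.cvtColor(c['frame'],cv2.COLOR_RGB2HSV); xy=P[...,:2]@e.T
    red=((hsv[...,0]<8)|(hsv[...,0]>172))&(hsv[...,1]>150)&(hsv[...,2]>50)
    m=red&(xy[...,0]>.4)&(xy[...,0]<.637)&(xy[...,1]>-.375)&(xy[...,1]<-.08)&(P[...,2]>.095)&(P[...,2]<.108)
    print(n,m.sum(),np.percentile(xy[m][:,0],[2,50,98]).round(4) if m.any() else '')
o=get_obs();print(o['time_s'],o['tool_pos'],(e@o['tool_pos'][:2]).round(4),o['force'])
E
python3 d.py
```

```text
top 126 [0.5693 0.5746 0.5803]
scene 647 [0.5754 0.5822 0.5858]
21.4 [0.53684051 0.21672556 0.05215321] [ 0.5328 -0.2264] [ 0.29191576  0.38904946 -0.7276068 ]
```

{"name": "servo_tool", "arguments": {
  "series": [
    [[0.015,0,0,0,0,0,0],[0.035,0,0,0,0,0,0],[0.06,0,0,0,0,0,0],[0.085,0,0,0,0,0,0],[0.11,0,0,0,0,0,0],[0.13,0,0,0,0,0,0],[0.145,0,0,0,0,0,0],[0.155,0,0,0,0,0,0],[0.165,0,0,0,0,0,0],[0.172,0,0,0,0,0,0],[0.178,0,0,0,0,0,0],[0.178,0,0,0,0,0,0]]
  ]
}}

```text
time_s: 22.4
tool_pos: [0.5731, 0.2529, 0.0515]
tool_rot: [180.0, -0.0, 45.0]
force: [0.5, -1.6, 1.0]
grip_width: 0.0005
grasp_force: 0.4
```

{"name": "servo_tool", "arguments": {
  "series": [
    [[0.005,0,0,0,0,0,0],[0.01,0,0,0,0,0,0],[0.015,0,0,0,0,0,0],[0.02,0,0,0,0,0,0],[0.02,0,0,0,0,0,0]]
  ]
}}

```text
time_s: 22.82
tool_pos: [0.5773, 0.2571, 0.0515]
tool_rot: [180.0, -0.0, 45.0]
force: [-0.5, -0.8, -0.2]
grip_width: 0.0005
grasp_force: 0.7
```

{"name": "servo_tool", "arguments": {
  "series": [
    [[0.003,0,0,0,0,0,0],[0.006,0,0,0,0,0,0],[0.009,0,0,0,0,0,0],[0.012,0,0,0,0,0,0],[0.012,0,0,0,0,0,0]]
  ]
}}

```text
time_s: 23.23
tool_pos: [0.5773, 0.2571, 0.0515]
tool_rot: [-179.9, 0.4, 44.9]
force: [-8.7, -6.8, 6.9]
grip_width: 0.0005
grasp_force: 5.3
```

```bash
python3 d.py
```

```text
top 83 [0.6279 0.6327 0.6367]
scene 262 [0.6318 0.6345 0.6369]
23.3333 [0.57727066 0.25716927 0.05148194] [ 0.59   -0.2263] [-7.86155208 -6.4765535   7.60494637]
```

The end stop is reached: no more travel, and the force rises to 11 N. Backing off and checking.

{"name": "servo_tool", "arguments": {
  "series": [
    [[-0.02,0,0,0,0,0,0],[-0.06,0,0,0,0,0,0],[-0.12,0,0,0,0,0,0],[-0.2,0,0,0,0,0,0],[-0.25,0,-0.1,0,0,0,0],[-0.25,0,-0.2,0,0,0,0],[-0.25,0,-0.3,0,0,0,0],[-0.25,0,-0.3,0,0,0,0]]
  ]
}}

```text
time_s: 24.0
tool_pos: [0.5308, 0.2086, 0.1486]
tool_rot: [179.8, -0.8, 44.9]
force: [1.6, 1.0, -0.4]
grip_width: 0.0003
grasp_force: 0.0
```

```bash
python3 d.py; python3 m.py | grep -E "carton|byst|top floor"; python3 - <<'E'
from h import *
c=cam('scene');cv2.imwrite('pics/f.png',c['frame'][:,:,::-1])
E
```

```text
top 190 [0.6277 0.6314 0.6367]
scene 303 [0.631  0.6342 0.6369]
24.1 [0.52802091 0.20767014 0.14358412] [ 0.5202 -0.2265] [-0.48510332 -0.14657231 -0.34874499]
top carton n 954 pix [416. 261.] mean z 0.0536 rect mm [ 498.2 -228.9] [110.6  57.8] 5.4
top carton n 925 pix [359. 261.] mean z 0.0537 rect mm [499.1 -81.3] [110.1  56.3] 3.2
top floor n 428 pix [292. 177.] mean z 0.0169 rect mm [729.5  96.1] [91.5 93. ] 89.8
top byst n 322 pix [436. 162.] mean z 0.0221 rect mm [ 759.9 -305.7] [116.4  26.5] 3.2
top byst n 1320 pix [352. 169.] mean z 0.0181 rect mm [755.9 -70.4] [114.1 109.9] 89.9
scene carton n 685 pix [264. 135.] mean z 0.0533 rect mm [ 499.5 -227.2] [113.1  58.8] 5.8
scene carton n 768 pix [308. 158.] mean z 0.0534 rect mm [500.1 -80. ] [112.2  57.7] 3.4
scene byst n 374 pix [175. 198.] mean z 0.0215 rect mm [ 760.8 -302.5] [119.   23.3] 5.0
scene byst n 1658 pix [252. 240.] mean z 0.0181 rect mm [756. -68.] [111.8 116.8] 0.5
```

View pics/f.png

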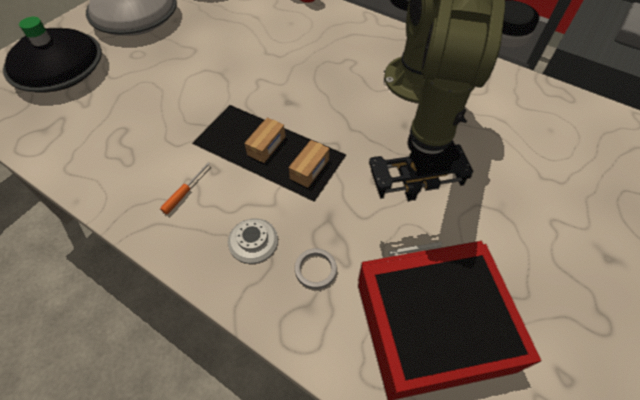

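The drawer is shut flush at (425,250) and the gripper is clear at (420,175). Two cartons stand at (266,140) and (310,163), and the bystanders have not moved. Handing in.

```bash
python3 -c "
from h import *
print(env.sign_off())"
```

```text
the job is handed in; nothing more can be done
None
```

The full carton (the third lifted, at about 8 N against about 3 N for the others) is in the empty bay with the drawer pushed shut, the other two stand within about 2 mm of where they were, and the job was handed in at about 24 s with no verdict shown.

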